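Wedge the painted box level

ROBOT

A 7-joint arm with a two-finger parallel gripper is mounted at the origin on the work surface. World frame = base frame: x ahead of the robot, y to its left, z up, the work surface at z = 0. Lengths are in m, angles in rad, forces in N, time in s.
With the tool pointing down it reaches from about 0.375 to 0.925 m from the base axis. Payload 3.1 kg.
Tool frame: the origin (TCP) lies between the finger pads; the fingertips stand 19 mm ahead of it and the grasp point (between the pads) is the TCP; z points along the fingers, y is the line along which they close (so a half turn about z gives the same grasp; the last joint's range is limited). The gripper opens to 85 mm and grips with 20 to 120 N. Pads are 22 mm wide; open, the fingers measure 114 mm over their backs; the gripper's body (76 mm by 85 mm) begins 54 mm behind the grasp point. The pads swing forward as they close: fully open they stand 13 mm farther back than shut.
Start: joints at [-1.309, 0.383, 0.044, 1.598, -0.018, 1.161, -0.05], TCP at [0.229, 0.608, 0.25] pointing down, gripper open.
Joint ranges: [-2.61, 2.61], [-0.41, 2.15], [-1.48, 1.57], [0, 2.5], [-1.57, 4.71], [0.05, 1.97], [-2.85, 2.85]. Speed limits (rad/s): [2.79, 2.79, 3.14, 3.14, 3.14, 3.14, 3.14].

INTERFACE

Orientations are given as a unit quaternion [x, y, z, w].
In Python, from bench import move_ptp, movel, move_j, move_gripper, pause, inverse_kinematics, read_camera, camera_params, MotionError, sign_off, look_for, tip_of, read_time_s, read_qpos, read_joint_vel, read_effort, read_eef_pos, read_tcp_rot, read_ft_force, read_ft_torque, read_finger_gap, read_grasp_force gives the robot as it stands. Calls block until the motion is done:
- move_ptp(position, orientation): joint-space move of the TCP to a pose.
- movel(position, orientation=None, speed=0.15): straight line of the TCP; orientation=None keeps the orientation; speed is the mean speed in m/s.
- move_j(angles): joint-space move.
- move_gripper(opening, effort=None): finger opening in m; effort is the grip in N (None keeps the last); returns when the fingers have stopped.
- pause(seconds).
- inverse_kinematics(position, orientation): joint angles nearest the present ones, or None.
- read_camera(name): name is "scene" or "top"; returns the picture (480x640x3 uint8, red, green, blue); there is no depth.
- camera_params(name): a dict with "K" (3x3 intrinsics, pixels), "dist_coeffs" ([k1, k2, p1, p2, k3] as OpenCV has them; the pictures are not rectified), "camera_from_world" (4x4, takes a point from world to camera coordinates). Camera axes: x right, y down, z forward; pixel columns grow to the right and rows downward; lengths in m; the calibration is good to about 2 mm. A picture is of the moment at which its call begins. camera_params takes no time and is no camera call.
A pose or a line that the arm cannot do raises MotionError and nothing moves.
- sign_off(): hands the job in; it is judged then, once.
Trained networks look in the newest picture that a camera, given by its name, has taken for a name from the list of things; names that differ only in an ending like _2 or _b are one class to them, and where a whole thing is asked for, a point or a joint stands for the part that bears it (a point fixed in the world has none). Each returns a list of dicts, best first, with "confidence" (0 to 1); they miss things now and then, are a little off and sometimes report something else, mostly with a low value. They report only what shows in the picture. A call takes as long as a camera call. They do not tell look-alikes from the thing itself.
- look_for(camera, name): "at" ([column, row] in pixels, amid what is visible of it).
- tip_of(camera, name): "at" ([column, row] in pixels: a listed point, or the origin of a listed thing).
Readings, each from a call of its own:
- read_time_s(): time.
- read_qpos(): joint angles.
- read_joint_vel(): joint speeds.
- read_effort(): joint torques, N m.
- read_eef_pos(): TCP position.
- read_tcp_rot(): TCP orientation.
- read_ft_force(): force on the tool from outside, world axes, zero at the start.
- read_ft_torque(): the same for the moment, N m.
- read_finger_gap(): finger opening in m.
- read_grasp_force(): force on a finger pad.
Only numpy, scipy, OpenCV 4.12 (cv2) and the standard library are available. Lean on these libraries where they do the work, as an engineer would, in place of code of your own. Each camera call takes 0.05 s, during which the arm holds its last target. There are 200 camera calls.

TASK

The painted box slopes because its front feet are missing. Take the wooden wedge by its yellow handle and slide it, thin end first and square to the box, under the middle of the low front edge until its heel is snug against the box and the lid lies level; then let go and leave it in place. Push gently (keep the push on the box well below 25 N), touch the box only with the wedge, not with the gripper, and do not disturb the other things.

Things in the scene. Friction and masses are not known exactly. Their poses are not given: they have to be found in the camera images.
- box: Closed wooden box with green lid and white leaf drawing, loose, about 0.45 kg; 150 deep (x) x 220 (y) x 75.5 high with feet. Origin: mid depth and width, at the sole of the rear feet; x to its rear (away from the robot), z up through the lid. Rear feet 20 high (x 50 to 70). At the start it slopes 4.6 degrees down to the front. (mm)
- box_front (a point): Middle of the box's bottom front edge (box x -75, z 20); axes as the box's. The edge starts about 10 above the table, resting on 10 high cork pads at both front corners (y 85 to 105 either side), and is free for 170 between them. (mm)
- box_rear (a point): Middle of the box's bottom rear edge (box x 75, z 20). A fixed 45 high plywood stop board stands 4 to 30 behind it (not measured). A push slides the box back against friction (3 to 8 N with the wedge, brief peaks to 12) until it meets the board; only then does it stand firm. (mm)
- wedge: Wooden wedge, 152 long, about 0.16 kg, loose, slope up. Origin: underside, under the heel face; x to the thin end, z up. Slope 56 wide rises evenly from 3 thick at the tip (x 62) to 20 at the heel face (x 0): an edge touching the heel is at level height. Behind it a crossbar 56 wide, 38 high (x -14 to 0) and a yellow handle 30 wide, 38 high (x -90 to -14). (mm)
- wedge_tip (a point): Middle of the wedge's thin end, on its underside (x 62); axes as the wedge's (mm)
- wedge_grip (a point): In the wedge's handle, 60 behind the heel face, 26 above its underside; a gripper pointing down and closing across the 30 width here stays clear of the box; axes as the wedge's (mm)
- sanding_block: cork sanding block with a brick-red abrasive face up, 90 x 50 x 29; bystander, may lie on either side of the table in exchange with the wedge (mm)
- water_cup: open green glass cup, 76 across, 80 high; bystander (mm)
- paint_jar: green jar with green lid, 56 across, 60 high, standing beside the box and the stop board; bystander (mm)
- marker: gold paint marker with white cap lying flat, 130 long, 17 thick; bystander (mm)
- brush: paint brush, 180 long, lying flat; bystander (mm)
- varnish: white bottle, 52 across, 110 high; bystander (mm)
Things that resemble listed ones, but are neither listed nor needed, are in the scene too. Several things have the shape of the wedge; the one meant has the colours described above.

How it is judged:
On the way, in this order (a step that is already met when the one before it is completed fails the run):
1. the thin end of the wedge is under the front edge of the box, the box still sloping (x of wedge_tip in the frame of box between -0.07 and -0.03 m and y of wedge_tip in the frame of box between -0.04 and 0.04 m and angle between box's own z axis and vertical above 0.03 rad), for 0.1 s.
2. the wedge is home: heel within 3 mm of the box, lid level within 0.8 degrees (angle between box's own z axis and vertical below 0.014 rad and x of wedge in the frame of box between -0.0782 and -0.07 m and y of wedge in the frame of box between -0.04 and 0.04 m and angle between the x axis of wedge and the x axis of box, either way round below 0.12 rad and angle between wedge's own z axis and vertical below 0.05 rad), for 0.2 s.
At the end, for the whole second after the job is handed in: Lid level within 0.014 rad (0.8 degrees). Wedge flat on the table (0.05 rad, 4 mm), under the front edge within 40 mm of its middle and 0.12 rad of square, heel face within 3 mm of the box front. Box and wedge at rest, wedge released (all of step 2 and height (world z) of wedge below 0.004 m and linear speed of each of box, wedge below 0.01 m/s); the robot touches nothing.
It fails at once if the wedge presses on the box with more than 25 N (contact force between wedge and box above 25 N).
It fails at once if the gripper or arm touches the box (more than 1 N) (contact force between any of the fingers, the arm and box above 1 N).
It fails at once if the box tips by more than 9 degrees (angle between box's own z axis and vertical above 0.16 rad).
It fails at once if a bystander is moved by more than 20 mm (distance of any of sanding_block, water_cup, paint_jar, marker, brush, varnish from where it was at the start of the episode above 0.02 m).
It also fails if it takes over 72 s, if anything falls off the work surface, if the arm or the gripper's body presses on something with over 40 N, if the wrist force passes 120 N, or if a joint passes its speed limit or range.

## Working session

There is one attempt and no reset: what is moved stays moved. The work goes in short steps, each a Python script; the robot and the scene stay as the last script left them, time stands still between calls to the robot, and variables do not carry over. Pictures are saved under pics/ and viewed, at most 10 in all, crops included, and the job is handed in when it is done.

```bash
mkdir -p pics; cat > h.py <<'E'
import numpy as np, cv2
from bench import *
def ray(cam,px):
    p=camera_params(cam);K=np.array(p["K"]);d=np.array(p["dist_coeffs"]);T=np.array(p["camera_from_world"])
    n=cv2.undistortPoints(np.array([[px]],float),K,d)[0,0]
    R=T[:3,:3];return -R.T@T[:3,3],R.T@np.array([n[0],n[1],1])
def at_z(cam,px,z):
    c,v=ray(cam,px);return c+v*(z-c[2])/v[2]
def proj(cam,P):
    p=camera_params(cam);T=np.array(p["camera_from_world"])
    return cv2.projectPoints(np.atleast_2d(np.array(P,float)),cv2.Rodrigues(T[:3,:3])[0],T[:3,3],np.array(p["K"]),np.array(p["dist_coeffs"]))[0][:,0]
def snap(cam,name):
    im=read_camera(cam);cv2.imwrite("pics/"+name,im[:,:,::-1]);return im
E
python3 - <<'E'
from h import *
for c in("top","scene"):
    snap(c,c+"0.png"); print(c,ray(c,[320,240]))
    for n in("wedge","wedge_tip","wedge_grip","box","box_front","sanding_block"):
        for f in(look_for,tip_of):
            print(n,f.__name__,[(np.round(d["at"]).tolist(),round(d["confidence"],2),at_z(c,d["at"],0.01).round(3).tolist()) for d in f(c,n)][:4])
E
```

```text
top (array([ 0.39112717, -0.02157637,  1.48120432]), array([ 0.07746816,  0.00549007, -0.99703935]))
wedge call [([420.0, 327.0], 0.95, [0.255, -0.293, 0.01]), ([417.0, 246.0], 0.66, [0.484, -0.29, 0.01])]
wedge call [([417.0, 331.0], 0.74, [0.245, -0.282, 0.01]), ([415.0, 248.0], 0.71, [0.477, -0.284, 0.01])]
wedge_tip call [([416.0, 331.0], 0.93, [0.244, -0.279, 0.01]), ([417.0, 247.0], 0.88, [0.48, -0.288, 0.01])]
wedge_tip call [([407.0, 228.0], 0.74, [0.536, -0.263, 0.01]), ([401.0, 346.0], 0.58, [0.204, -0.236, 0.01])]
wedge_grip call [([416.0, 248.0], 0.92, [0.478, -0.286, 0.01]), ([419.0, 332.0], 0.78, [0.242, -0.287, 0.01]), ([442.0, 193.0], 0.39, [0.635, -0.367, 0.01])]
wedge_grip call [([424.0, 263.0], 0.78, [0.434, -0.307, 0.01]), ([432.0, 316.0], 0.69, [0.285, -0.326, 0.01])]
box call [([343.0, 181.0], 0.92, [0.675, -0.082, 0.01])]
box call [([345.0, 183.0], 0.79, [0.668, -0.088, 0.01])]
box_front call [([342.0, 183.0], 0.63, [0.669, -0.079, 0.01])]
box_front call [([343.0, 212.0], 0.83, [0.584, -0.082, 0.01])]
sanding_block call [([213.0, 256.0], 0.85, [0.466, 0.292, 0.
[... 586 characters left out ...]
, -0.261, 0.01]), ([192.0, 182.0], 0.68, [0.21, -0.238, 0.01])]
wedge_grip call [([198.0, 268.0], 0.96, [0.484, -0.276, 0.01]), ([176.0, 196.0], 0.72, [0.244, -0.286, 0.01])]
wedge_grip call [([167.0, 209.0], 0.84, [0.278, -0.315, 0.01]), ([185.0, 250.0], 0.77, [0.42, -0.295, 0.01]), ([416.0, 205.0], 0.43, [0.477, 0.288, 0.01])]
box call [([303.0, 302.0], 0.68, [0.649, -0.07, 0.01])]
box call [([302.0, 312.0], 0.65, [0.676, -0.079, 0.01])]
box_front call [([304.0, 302.0], 0.69, [0.652, -0.069, 0.01]), ([483.0, 236.0], 0.59, [0.621, 0.403, 0.01])]
box_front call []
sanding_block call [([418.0, 200.0], 0.8, [0.463, 0.299, 0.01])]
sanding_block call [([413.0, 202.0], 0.6, [0.465, 0.284, 0.01])]
```

View pics/top0.png

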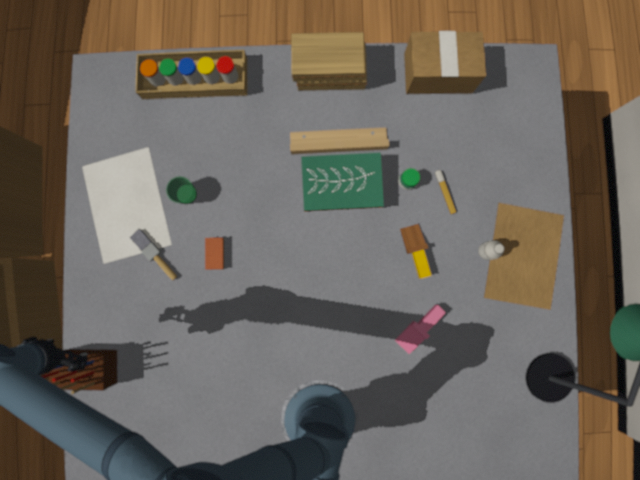

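View pics/scene0.png

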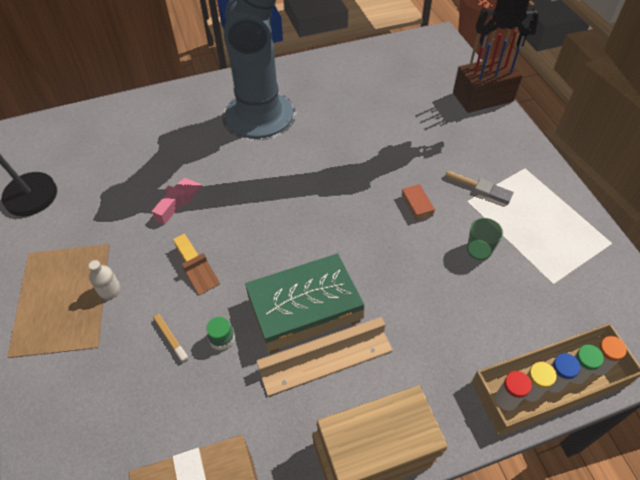

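The yellow-handled brown wedge is at top (417,248) and scene (197,268). The pink look-alike is at top (420,327) and scene (176,200); the knife-like scraper at (155,255) and the marker at (446,192) also have a similar look. I choose the yellow/wood one, fit the models to the colour masks and check it in a crop.

```bash
cat > fit.py <<'E'
from h import *
from scipy.optimize import minimize
S=4
HANDLE=np.array([[x,y,z] for x in(-.09,-.014) for y in(-.015,.015) for z in(0,.038)])
LID=np.array([[x,y,.0755] for x in(-.075,.075) for y in(-.11,.11)])
def rz(a): c,s=np.cos(a),np.sin(a); return np.array([[c,-s,0],[s,c,0],[0,0,1]])
def wedge_pts(q,M=HANDLE): return M@rz(q[2]).T+[q[0],q[1],0]
def box_pts(q,M=LID,t=np.radians(4.6)):   # tilt about front lower edge of rear feet
    M=np.atleast_2d(M); X=M[:,0]-.05; c,s=np.cos(t),np.sin(t)
    P=np.c_[.05+X*c-M[:,2]*s,M[:,1],X*s+M[:,2]*c]
    return P@rz(q[2]).T+[q[0],q[1],0]
def mask(im,kind,roi):
    h=cv2.cvtColor(im,cv2.COLOR_RGB2HSV).astype(int); H,s,v=h[...,0],h[...,1],h[...,2]
    m=(H>=20)&(H<=32)&(s>180)&(v>60) if kind=="y" else (H>60)&(H<95)&(s>80)
    if kind=="g": m|=(s<90)&(v>110)&(cv2.morphologyEx(m.astype(np.uint8),cv2.MORPH_CLOSE,np.ones((9,9)))>0)
    o=np.zeros(m.shape,np.uint8); x,y,r=roi; o[y-r:y+r,x-r:x+r]=m[y-r:y+r,x-r:x+r]
    n,l,st,_=cv2.connectedComponentsWithStats(o); k=1+st[1:,4].argmax(); o=(l==k).astype(np.uint8)
    o=cv2.morphologyEx(o,cv2.MORPH_CLOSE,np.ones((7,7)))if kind=="g" else o
    return o
def fit(views,fn,q0):
    ms=[(c,cv2.resize(m.astype(np.float32),None,fx=S,fy=S)) for c,m in views]
    def cost(q):
        e=0
        for c,m in ms:
            p=(proj(c,fn(q))+.5)*S-.5; o=np.zeros(m.shape,np.float32)
            cv2.fillConvexPoly(o,cv2.convexHull(np.round(p*16).astype(np.int32)),1,shift=4)
            e+=np.abs(o-m).sum()/m.sum()
        return e/len(ms)
    best=None
    sx=np.array([[0,0,0],[.012,0,0],[0,.012,0],[0,0,.15]])
    q=np.array(q0)
    for k in(1,.5,.3): r=minimize(cost,q,method="Nelder-Mead",options=dict(initial_simplex=q+sx*k)); q=r.x
    return q,r.fun
E
cat > m1.py <<'E'
from fit import *
T,Sc=[cv2.imread(f"pics/{c}0.png")[:,:,::-1].copy() for c in("top","scene")]
vw=[("top",mask(T,"y",(420,255,35))),("scene",mask(Sc,"y",(190,255,35)))]
vb=[("top",mask(T,"g",(343,181,45))),("scene",mask(Sc,"g",(303,302,66)))]
for v,f,q0 in((vw,wedge_pts,[.485,-.286,.4]),(vb,box_pts,[.66,-.08,0])):
    for s in(v[:1],v[1:],v):
        q,e=fit(s,f,q0); print(q.round(4),round(e,3),[int(m.sum()) for _,m in s])
    if f is wedge_pts:qw=q
    else: qb=q
np.save("q0.npy",[qw,qb])
FULL=np.array([[.062,-.028,0],[.062,.028,0],[0,.028,.02],[-.09,.015,.038],[-.09,-.015,.038],[0,-.028,.02]])
out=[]
for c,im,(x,y,w) in(("top",T,(410,215,70)),("scene",Sc,(235,280,100))):
    k=400/(2*w); o=np.ascontiguousarray(cv2.resize(im[y-w:y+w,x-w:x+w,::-1],(400,400),interpolation=cv2.INTER_CUBIC))
    for P in(wedge_pts(qw,FULL),box_pts(qb)[[0,1,3,2]],box_pts(qb,[[-.075,0,.02],[-.075,0,.0755]])):
        cv2.polylines(o,[((proj(c,P)-[x-w,y-w]+.5)*k).astype(np.int32)],True,(255,0,255),1)
    out.append(o)
cv2.imwrite("pics/fit.png",np.hstack(out))
E
python3 m1.py
```

```text
Traceback (most recent call last):
  File "m1.py", line 3, in <module>
    vw=[("top",mask(T,"y",(420,255,35))),("scene",mask(Sc,"y",(190,255,35)))]
                                                  ~~~~^^^^^^^^^^^^^^^^^^^^^
  File "fit.py", line 17, in mask
    n,l,st,_=cv2.connectedComponentsWithStats(o); k=1+st[1:,4].argmax(); o=(l==k).astype(np.uint8)
                                                      ~~~~~~~~~~~~~~~^^
ValueError: attempt to get argmax of an empty sequence
```

```bash
python3 - <<'E'
import cv2
for c,pts in(("top",[(422,262),(425,270),(412,240)]),("scene",[(184,246),(190,256),(180,242),(200,270),(186,255)])):
    h=cv2.cvtColor(cv2.imread(f"pics/{c}0.png"),cv2.COLOR_BGR2HSV)
    print(c,[h[y,x].tolist() for x,y in pts])
E
sed -i 's/s>180)&(v>60)/s>165)\&(v>60)/; s/(H>=20)&(H<=32)/(H>=19)\&(H<=32)/' fit.py; python3 m1.py
```

```text
top [[25, 255, 193], [25, 255, 191], [15, 164, 131]]
scene [[21, 158, 231], [21, 157, 235], [21, 160, 230], [11, 133, 157], [21, 157, 234]]Traceback (most recent call last):
  File "m1.py", line 3, in <module>
    vw=[("top",mask(T,"y",(420,255,35))),("scene",mask(Sc,"y",(190,255,35)))]
                                                  ~~~~^^^^^^^^^^^^^^^^^^^^^
  File "fit.py", line 17, in mask
    n,l,st,_=cv2.connectedComponentsWithStats(o); k=1+st[1:,4].argmax(); o=(l==k).astype(np.uint8)
                                                      ~~~~~~~~~~~~~~~^^
ValueError: attempt to get argmax of an empty sequence
```

```bash
sed -i 's/s>165)&(v>60)/s>115)\&(v>60)/; s/(H>=19)/(H>=18)/' fit.py; python3 m1.py
```

```text
[ 0.4846 -0.2853  0.2532] 0.084 [388]
[ 0.476  -0.282   0.2168] 0.413 [359]
[ 0.4842 -0.2865  0.1547] 0.368 [388, 359]
[ 0.6678 -0.0778  0.0363] 0.036 [4222]
[ 0.6705 -0.0729  0.0398] 0.04 [5710]
[ 0.6694 -0.076   0.0403] 0.05 [4222, 5710]
```

View pics/fit.png

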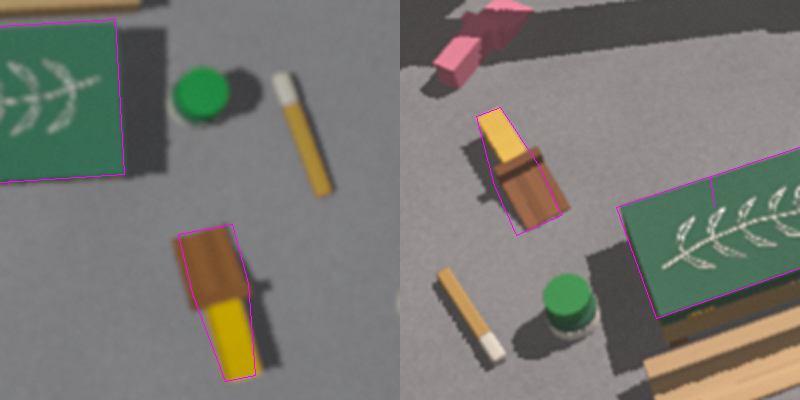

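The crop confirms the choice: yellow handle, brown wood, thin end toward the box. The marker (446,192) and the pink wedge are clearly other things. The handle-only mask is partly hidden in the scene view, so I refit on the whole wedge silhouette.

```bash
cat >> fit.py <<'E'
def bx(x0,x1,w,h): return np.array([[x,y,z] for x in(x0,x1) for y in(-w,w) for z in(0,h)])
SL=bx(0,.062,.028,.02); SL[(SL[:,0]>.05)&(SL[:,2]>.01),2]=.003
PARTS=[SL,bx(-.014,0,.028,.038),HANDLE]
def wmask(im,roi):
    h=cv2.cvtColor(im,cv2.COLOR_RGB2HSV).astype(int)
    m=(h[...,0]>=5)&(h[...,0]<=32)&(h[...,1]>85)
    o=np.zeros(m.shape,np.uint8); x,y,r=roi; o[y-r:y+r,x-r:x+r]=m[y-r:y+r,x-r:x+r]
    n,l,st,_=cv2.connectedComponentsWithStats(o); return (l==1+st[1:,4].argmax()).astype(np.uint8)
def fitw(views,q0):
    ms=[(c,cv2.resize(m.astype(np.float32),None,fx=S,fy=S)) for c,m in views]
    def cost(q):
        e=0
        for c,m in ms:
            o=np.zeros(m.shape,np.float32)
            for M in PARTS:
                p=(proj(c,wedge_pts(q,M))+.5)*S-.5
                cv2.fillConvexPoly(o,cv2.convexHull(np.round(p*16).astype(np.int32)),1,shift=4)
            e+=np.abs(o-m).sum()/m.sum()
        return e/len(ms)
    sx=np.array([[0,0,0],[.012,0,0],[0,.012,0],[0,0,.15]]);q=np.array(q0)
    for k in(1,.5,.3): r=minimize(cost,q,method="Nelder-Mead",options=dict(initial_simplex=q+sx*k)); q=r.x
    return q,r.fun
E
python3 - <<'E'
from fit import *
T,Sc=[cv2.imread(f"pics/{c}0.png")[:,:,::-1].copy() for c in("top","scene")]
v=[("top",wmask(T,(417,250,32))),("scene",wmask(Sc,(197,265,35)))]
for s in(v[:1],v[1:],v):
    q,e=fitw(s,[.485,-.286,.25]); print(q.round(4),round(e,3),[int(m.sum()) for _,m in s])
qb=np.load("q0.npy")[1]; np.save("q1.npy",[q,qb])
print("grip",wedge_pts(q,np.array([[-.06,0,.026]])),"front",box_pts(qb,[-.075,0,.02]))
# tool-down orientation candidates
from scipy.spatial.transform import Rotation as R
print("R0",R.from_quat(read_tcp_rot()).as_matrix().round(3))
for tag,p,a in(("grip",wedge_pts(q,np.array([[-.06,0,.026]]))[0],q[2]),("end",box_pts(qb,[-.075-.06,0,.026])[0],qb[2])):
    for k in(0,np.pi):
        j=inverse_kinematics([p[0],p[1],.05],(R.from_euler("z",a+k)*R.from_euler("x",np.pi)).as_quat()); print(tag,k,None if j is None else np.round(j,2))
E
```

```text
[ 0.4822 -0.2854  0.2575] 0.075 [923]Traceback (most recent call last):
  File "<stdin>", line 5, in <module>
  File "fit.py", line 54, in fitw
    for k in(1,.5,.3): r=minimize(cost,q,method="Nelder-Mead",options=dict(initial_simplex=q+sx*k)); q=r.x
                         ~~~~~~~~^^^^^^^^^^^^^^^^^^^^^^^^^^^^^^^^^^^^^^^^^^^^^^^^^^^^^^^^^^^^^^^^^^
    res = _minimize_neldermead(fun, x0, args, callback, bounds=bounds,
                               **options)
    fxcc = func(xcc)
    fx = function(np.copy(x), *(wrapper_args + args))
  File "fit.py", line 49, in cost
    p=(proj(c,wedge_pts(q,M))+.5)*S-.5
       ~~~~^^^^^^^^^^^^^^^^^^
  File "h.py", line 10, in proj
    p=camera_params(cam);T=np.array(p["camera_from_world"])
ValueError: time passes only in moves, steps and waits
```

```bash
sed -i 's/^from bench import \*/from bench import *\nimport functools,bench\ncamera_params=functools.cache(bench.camera_params)/' h.py
cat > m2.py <<'E'
from fit import *
T,Sc=[cv2.imread(f"pics/{c}0.png")[:,:,::-1].copy() for c in("top","scene")]
v=[("top",wmask(T,(417,250,32))),("scene",wmask(Sc,(197,265,35)))]
for s in(v[:1],v[1:],v):
    q,e=fitw(s,[.485,-.286,.25]); print(q.round(4),round(e,3),[int(m.sum()) for _,m in s])
qb=np.load("q0.npy")[1]; np.save("q1.npy",[q,qb])
print("grip",wedge_pts(q,np.array([[-.06,0,.026]])),"front",box_pts(qb,[-.075,0,.02]))
from scipy.spatial.transform import Rotation as R
print("R0",R.from_quat(read_tcp_rot()).as_matrix().round(3))
for tag,p,a in(("grip",wedge_pts(q,np.array([[-.06,0,.026]]))[0],q[2]),("end",box_pts(qb,[-.075-.06,0,.026])[0],qb[2])):
    for k in(0,np.pi):
        j=inverse_kinematics([p[0],p[1],.05],(R.from_euler("z",a+k)*R.from_euler("x",np.pi)).as_quat()); print(tag,k,None if j is None else np.round(j,2))
E
python3 m2.py
```

```text
[ 0.4822 -0.2854  0.2575] 0.075 [923]
[ 0.4815 -0.2793  0.2473] 0.059 [1249]
[ 0.4818 -0.2818  0.2452] 0.145 [923, 1249]
grip [[ 0.4235923 -0.296326   0.026    ]] front [[ 0.59321191 -0.07903371  0.00991071]]
R0 [[-0.936  0.352 -0.   ]
 [ 0.352  0.936 -0.   ]
 [ 0.    -0.    -1.   ]]
grip 0 [-0.23  0.62  0.93  2.08 -0.71  0.79 -0.19]
grip 3.141592653589793 [-0.11  0.53  0.76  2.08 -0.55  0.74  2.82]
end 0 [-0.69  0.67  0.95  2.03 -0.76  0.84 -0.82]
end 3.141592653589793 [-0.43  0.52  0.61  2.02 -0.44  0.73  2.06]
```

```bash
cat >> h.py <<'E'
from scipy.spatial.transform import Rotation as R
def down(a): return (R.from_euler("z",a)*R.from_euler("x",np.pi)).as_quat()
def st(t=""): print(t,"t",round(read_time_s(),2),"p",np.round(read_eef_pos(),4),"F",np.round(read_ft_force(),1),"gap",round(float(read_finger_gap()),4),"gf",np.round(read_grasp_force(),1))
E
python3 - <<'E'
from fit import *
qw,qb=np.load("q1.npy"); g=wedge_pts(qw,np.array([[-.06,0,.026]]))[0]; o=down(qw[2])
st("start")
move_ptp([g[0],g[1],.2],o); st("above")
movel([g[0],g[1],.028],o,.12); st("at")
move_gripper(0.0,50); st("grip")
movel([g[0],g[1],.075],None,.08); st("lift")
f=box_pts(qb,[-.075,0,.02])[0]; u=np.array([np.cos(qb[2]),np.sin(qb[2])])
p=f[:2]-u*(.035+.062+.06)
movel([p[0],p[1],.075],down(qb[2]),.12); st("pre")
snap("top","top1.png")
s=snap("scene","scene1.png")
cv2.imwrite("pics/s1.png",cv2.resize(s[150:390,130:450,::-1],(800,600),interpolation=cv2.INTER_CUBIC))
E
```

```text
start t 1.3 p [0.2288 0.6084 0.2502] F [-0.4 -0.4 -0.5] gap 0.0852 gf 0.0
above t 4.54 p [ 0.4244 -0.2955  0.2   ] F [0.4 0.7 0.2] gap 0.0852 gf 0.0
at t 6.12 p [ 0.4242 -0.2967  0.0287] F [-0.7  0.2  0.1] gap 0.0854 gf 0.0
grip t 6.67 p [ 0.424  -0.2965  0.0284] F [-1.   2.2  3. ] gap 0.0295 gf 51.1
lift t 7.41 p [ 0.4236 -0.296   0.0751] F [ 0.3 -0.  -2.1] gap 0.0295 gf 50.4
pre t 9.32 p [ 0.4363 -0.086   0.0751] F [ 0.1 -0.1 -2.4] gap 0.0294 gf 50.4
```

View pics/s1.png

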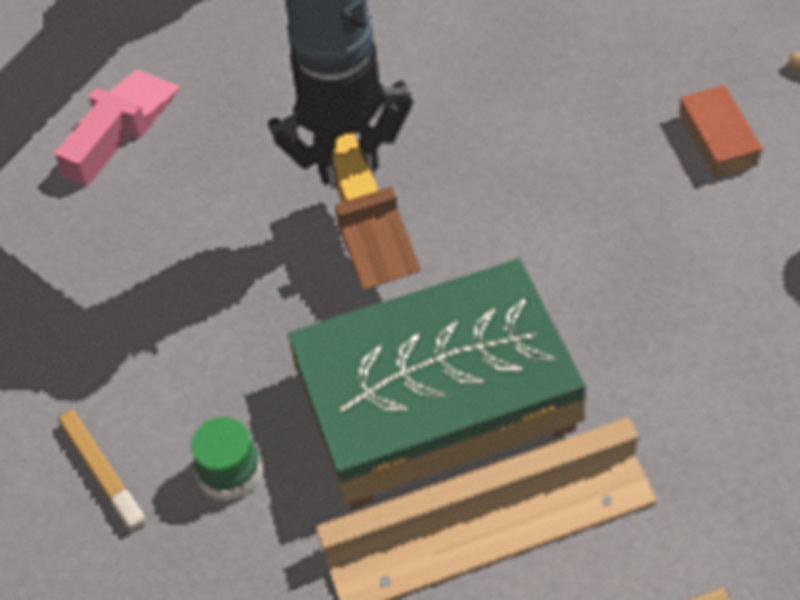

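The wedge is held, slope up and roughly square, with its tip about 35 mm short of the box; nothing has been disturbed. I lower it and measure the wedge against the box.

```bash
cat > m3.py <<'E'
from fit import *
import fit
def brown(im,roi):
    h=cv2.cvtColor(im,cv2.COLOR_RGB2HSV).astype(int)
    m=(h[...,0]>=4)&(h[...,0]<18)&(h[...,1]>85)
    o=np.zeros(m.shape,np.uint8); x,y,r=roi; o[y-r:y+r,x-r:x+r]=m[y-r:y+r,x-r:x+r]
    n,l,s,_=cv2.connectedComponentsWithStats(o); return (l==1+s[1:,4].argmax()).astype(np.uint8)
def measure(tag,q0):
    fit.PARTS[:]=PARTS[:2]; v=[]
    for c in("top","scene"):
        im=snap(c,f"{c}_{tag}.png"); x,y=np.round(proj(c,wedge_pts(q0,np.array([[.025,0,.01]])))[0]).astype(int)
        v.append((c,brown(im,(x,y,24))))
        q,e=fitw(v[-1:],q0); print(c,q.round(4),round(e,3),int(v[-1][1].sum()))
E
python3 - <<'E'
from m3 import *
p=read_eef_pos(); qw,qb=np.load("q1.npy")
movel([p[0],p[1],.029],None,.05); st("down")
u=np.array([np.cos(qb[2]),np.sin(qb[2])])
measure("2",[p[0]+.06*u[0],p[1]+.06*u[1],qb[2]])
print("expect",p[:2]+.06*u, "box",qb)
E
```

```text
down t 10.48 p [ 0.4367 -0.0861  0.0292] F [-0.1 -0.  -1.1] gap 0.0292 gf 50.4
top [ 0.511  -0.0854 -0.0318] 0.652 328
scene [ 0.4889 -0.0811  0.0291] 0.188 736
expect [ 0.49624876 -0.0835678 ] box [ 0.66935128 -0.0759613   0.04033064]
```

```bash
cat > push.py <<'E'
from h import *
def push(start,u,ds,step,speed,lim,z=.0288):
    d0=ds[0]
    for d in np.arange(ds[0]+step,ds[1]+1e-9,step):
        movel([start[0]+u[0]*d,start[1]+u[1]*d,z],None,speed)
        F=np.array(read_ft_force()); f=-F[:2]@u
        print(f"{d*1e3:.1f}:{f:.1f}/{F[2]:.1f}",end=" ",flush=True); d0=d
        if f>lim: break
    print(); st("end"); return d0
E
python3 - <<'E'
from push import *
qb=np.load("q1.npy")[1]; u=np.array([np.cos(qb[2]),np.sin(qb[2])])
p=np.array(read_eef_pos())[:2]; np.save("start.npy",p)
movel([p[0]+u[0]*.05,p[1]+u[1]*.05,.0288],None,.06); st("50")
d=push(p,u,(.05,.084),.002,.015,10); print(d)
s=snap("scene","scene3.png")
cv2.imwrite("pics/s3.png",cv2.resize(s[180:390,190:430,::-1],(686,600),interpolation=cv2.INTER_CUBIC))
E
```

```text
50 t 11.57 p [ 0.486  -0.0841  0.0286] F [ 0.1 -0.6 -2.2] gap 0.0295 gf 50.4
52.0:-0.1/-1.9 54.0:-0.0/-2.6 56.0:0.1/-2.4 58.0:0.6/-1.8 60.0:2.7/-0.6 62.0:0.6/-2.9 64.0:1.3/-3.7 66.0:1.2/-2.2 68.0:2.1/-3.0 70.0:1.0/-2.9 72.0:1.2/-3.2 74.0:0.9/-3.5 76.0:0.8/-3.0 78.0:1.5/-2.8 80.0:0.7/-2.6 82.0:1.0/-3.5 84.0:0.8/-2.8 
end t 16.39 p [ 0.521  -0.0826  0.0288] F [-0.8  0.2 -2.8] gap 0.0292 gf 50.3
0.08400000000000003
```

View pics/s3.png

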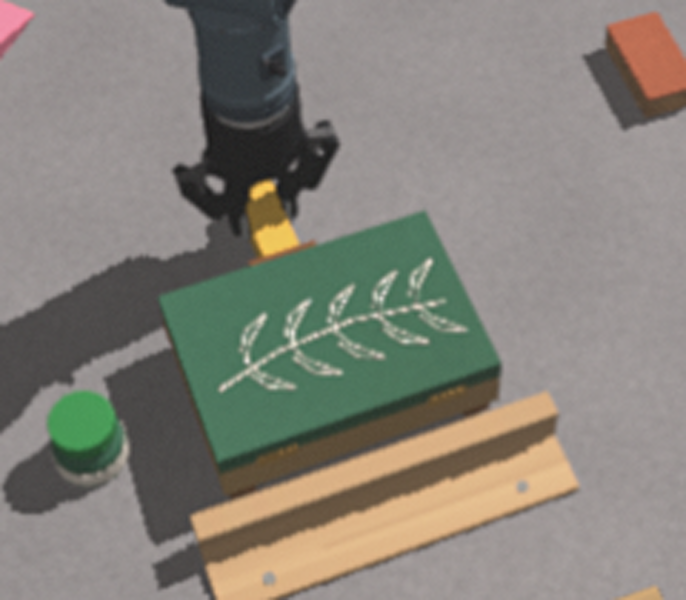

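The wedge is entering centrally under the front edge; the box is still square to the stop board and a gap to the board remains. I continue.

```bash
cat > go.py <<'E'
import sys
from push import *
a,b,s,l=map(float,sys.argv[1:5])
qb=np.load("q1.npy")[1]; u=np.array([np.cos(qb[2]),np.sin(qb[2])])
d=push(np.load("start.npy"),u,(a,b),s,.012,l)
s=snap("scene",sys.argv[5]+"_raw.png")
cv2.imwrite(f"pics/{sys.argv[5]}.png",cv2.resize(s[180:390,190:430,::-1],(686,600),interpolation=cv2.INTER_CUBIC))
E
python3 go.py .084 .124 .002 6 s4
```

```text
86.0:0.4/-2.9 88.0:1.1/-3.2 90.0:0.8/-3.8 92.0:1.5/-3.1 94.0:0.4/-3.7 96.0:2.0/-3.4 98.0:0.0/-3.7 100.0:1.4/-3.5 102.0:0.9/-2.5 104.0:1.2/-2.4 106.0:1.4/-3.3 108.0:1.4/-3.2 110.0:1.2/-3.4 112.0:-0.1/-3.2 114.0:1.0/-3.2 116.0:4.9/-1.4 118.0:8.6/3.4 
end t 21.82 p [ 0.5515 -0.0811  0.0284] F [-8.6  0.1  3.4] gap 0.0295 gf 51.2
```

View pics/s4.png

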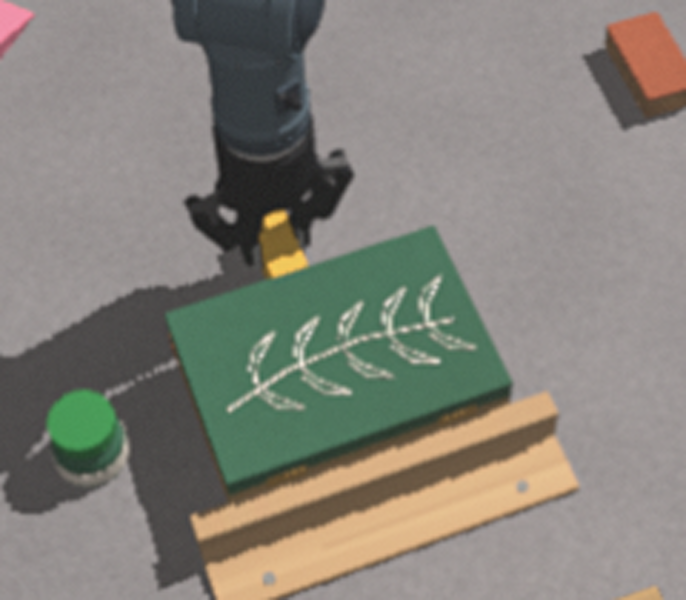

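```bash
cat > bx.py <<'E'
from fit import *
import sys
def lidfit(fn):
    m=mask(cv2.imread(fn)[:,:,::-1].copy(),"g",(310,300,70))
    for t in(4.6,3.,1.5,0.):
        q,e=fit([("scene",m)],lambda q:box_pts(q,t=np.radians(t)),[.68,-.073,.04]); f=box_pts(q,[-.075,0,.02],np.radians(t))[0]
        print(t,q.round(4),round(e,4),"front",f.round(4))
for f in sys.argv[1:]: print(f);lidfit(f)
E
python3 bx.py pics/scene0.png pics/scene3.png pics/s4_raw.png
```

```text
pics/scene0.png
4.6 [ 0.6706 -0.0726  0.0353] 0.0398 front [ 0.5944 -0.0753  0.0099]
3.0 [ 0.6684 -0.0725  0.0399] 0.0593 front [ 0.5926 -0.0755  0.0134]
1.5 [ 0.6659 -0.0726  0.0399] 0.077 front [ 0.5904 -0.0756  0.0167]
0.0 [ 0.6637 -0.0734  0.0473] 0.0946 front [ 0.5888 -0.0769  0.02  ]
pics/scene3.png
4.6 [ 0.6749 -0.0723  0.034 ] 0.0326 front [ 0.5988 -0.0749  0.0099]
3.0 [ 0.6739 -0.0725  0.0398] 0.0281 front [ 0.5981 -0.0755  0.0134]
1.5 [ 0.6726 -0.0729  0.0413] 0.0368 front [ 0.5971 -0.076   0.0167]
0.0 [ 0.671  -0.0731  0.0443] 0.0517 front [ 0.596  -0.0764  0.02  ]
pics/s4_raw.png
4.6 [ 0.6925 -0.0705  0.0382] 0.0443 front [ 0.6163 -0.0734  0.0099]
3.0 [ 0.6908 -0.0706  0.0429] 0.0319 front [ 0.615  -0.0739  0.0134]
1.5 [ 0.6896 -0.0711  0.0425] 0.0294 front [ 0.6142 -0.0743  0.0167]
0.0 [ 0.6886 -0.0717  0.0443] 0.0364 front [ 0.6136 -0.075   0.02  ]
```

```bash
python3 go.py .118 .124 .001 12 s5; python3 bx.py pics/s5_raw.png
```

```text
119.0:11.2/4.9 120.0:13.1/7.7 
end t 22.38 p [ 0.5516 -0.0811  0.0284] F [-13.2   1.7   7.7] gap 0.0292 gf 51.7
pics/s5_raw.png
4.6 [ 0.6922 -0.0706  0.0416] 0.0438 front [ 0.6161 -0.0738  0.0099]
3.0 [ 0.691  -0.071   0.0406] 0.0307 front [ 0.6152 -0.0741  0.0134]
1.5 [ 0.6896 -0.0711  0.043 ] 0.0289 front [ 0.6142 -0.0744  0.0167]
0.0 [ 0.6886 -0.0717  0.0443] 0.0364 front [ 0.6136 -0.075   0.02  ]
```

```bash
cat > tilt.py <<'E'
from fit import *
import sys
def tilt(fn,cam="scene",roi=(310,300,70)):
    m=mask(cv2.imread(fn)[:,:,::-1].copy(),"g",roi); ts=np.arange(-2,7.1,.5)
    es=[fit([(cam,m)],lambda q:box_pts(q,t=np.radians(t)),[.68,-.073,.04])[1] for t in ts]
    i=int(np.argmin(es)); k=slice(max(0,i-4),i+5); c=np.polyfit(ts[k],es[k],2); print(fn,"best",ts[i],"parab",round(-c[1]/2/c[0],2),np.round(es,3))
if __name__=="__main__":
    for f in sys.argv[1:]: tilt(f)
E
python3 tilt.py pics/scene0.png pics/scene3.png pics/s5_raw.png
```

```text
pics/scene0.png best 6.5 parab 6.33 [0.117 0.111 0.106 0.1   0.095 0.089 0.083 0.077 0.071 0.066 0.059 0.054
 0.047 0.041 0.036 0.032 0.03  0.029 0.031]
pics/scene3.png best 3.5 parab 3.32 [0.073 0.067 0.063 0.057 0.052 0.047 0.041 0.037 0.033 0.03  0.028 0.028
 0.029 0.032 0.035 0.04  0.046 0.051 0.057]
pics/s5_raw.png best 2.0 parab 1.92 [0.056 0.05  0.046 0.041 0.036 0.033 0.03  0.029 0.028 0.029 0.031 0.034
 0.038 0.042 0.048 0.053 0.058 0.064 0.07 ]
```

With the bias taken from the known 4.6° start, the lid tilt is about 0.2°, and the arm is stalled firmly, so the heel is on the box. I take the load off, release, retreat and check.

```bash
python3 - <<'E'
from h import *
qb=np.load("q1.npy")[1]; u=np.array([np.cos(qb[2]),np.sin(qb[2])])
s=np.load("start.npy")
for d in(.1185,.117): movel([*(s+u*d),.0288],None,.01); st()
move_gripper(.07); st("open")
p=read_eef_pos(); movel([p[0],p[1],.2],None,.1); st("up")
move_ptp([.40,.25,.30],down(0)); pause(.3); st("away")
snap("scene","s6_raw.png"); T=snap("top","t6_raw.png"); S=cv2.imread("pics/s6_raw.png")
cv2.imwrite("pics/c6.png",np.hstack([cv2.resize(T[140:270,280:410,::-1],(400,400),interpolation=cv2.INTER_CUBIC),cv2.resize(S[200:380,210:390],(400,400),interpolation=cv2.INTER_CUBIC)]))
E
python3 tilt.py pics/s6_raw.png; python3 bx.py pics/s6_raw.png | tail -1
```

```text
t 22.73 p [ 0.5516 -0.081   0.0284] F [-10.6   1.1   3.5] gap 0.0293 gf 51.1
 t 23.02 p [ 0.5516 -0.0809  0.0284] F [-5.4  1.2 -0.3] gap 0.029 gf 50.6
open t 23.5 p [ 0.5546 -0.0814  0.0293] F [-0.5 -0.6 -0.5] gap 0.0703 gf 0.0
up t 25.36 p [ 0.5542 -0.0813  0.1994] F [0.2 0.1 0.2] gap 0.07 gf 0.0
away t 27.07 p [0.4005 0.2493 0.2999] F [-0.3  0.7 -0.1] gap 0.07 gf 0.0
pics/s6_raw.png best 2.0 parab 2.0 [0.057 0.052 0.047 0.043 0.038 0.034 0.031 0.029 0.028 0.029 0.031 0.034
 0.038 0.043 0.048 0.053 0.058 0.063 0.069]
0.0 [ 0.6893 -0.0713  0.0433] 0.038 front [ 0.6144 -0.0745  0.02  ]
```

View pics/c6.png

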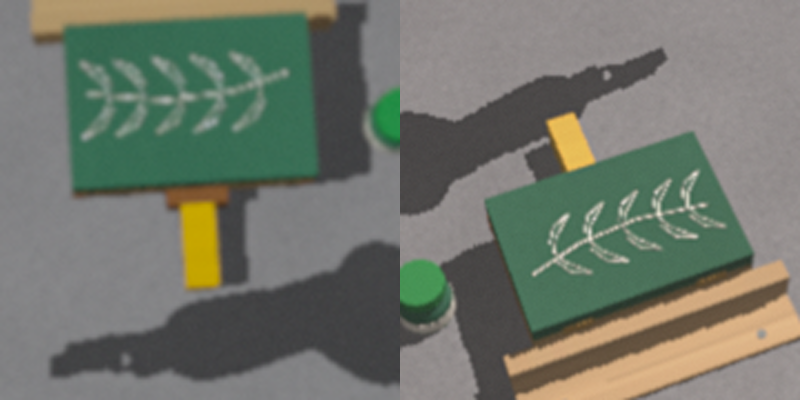

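The lid is level against the stop board, the crossbar lies flush against the box front near its middle, and the handle is square to it. One numeric check of the heel gap in the top view follows.

```bash
python3 - <<'E'
from fit import *
T=cv2.imread("pics/t6_raw.png")[:,:,::-1].copy()
m=mask(T,"g",(343,175,44)); 
for t in(0,.01): 
    qb,e=fit([("top",m)],lambda q:box_pts(q,t=t),[.69,-.075,.04]); print("box",qb.round(4),round(e,3))
qb,_=fit([("top",m)],lambda q:box_pts(q,t=0),[.69,-.075,.04])
def rel(q): d=q[:2]-qb[:2];c,s=np.cos(qb[2]),np.sin(qb[2]);return np.round([c*d[0]+s*d[1],-s*d[0]+c*d[1],q[2]-qb[2]],4)
y=mask(T,"y",(345,220,25)); q,e=fit([("top",y)],wedge_pts,[.612,-.078,.04]); print("handle",q.round(4),round(e,3),rel(q),y.sum())
import fit as F
F.PARTS[:]=PARTS[1:]
w=wmask(T,(345,218,20)); ys,xs=np.nonzero(w); print("rows",ys.min(),ys.max())
c=lambda x,z:proj("top",box_pts(qb,[x,0,z],0))[0].round(2)
print("crossbar rear edge row expected if home",c(-.089,.038),"3mm off",c(-.092,.038),"handle end home",c(-.165,.038), c(-.165,0))
col=int(round(c(-.12,.038)[0])); h=cv2.cvtColor(T,cv2.COLOR_RGB2HSV)
for cc in(col-7,col+6,col): print(cc,[(r,h[r,cc].tolist()) for r in range(199,212)])
print([(r,h[r,col].tolist()) for r in range(228,238)])
E
```

```text
box [ 0.6851 -0.0766  0.0445] 0.039
box [ 0.6859 -0.0763  0.0411] 0.04
handle [ 0.6149 -0.0822  0.0531] 0.09 [-0.0704 -0.0025  0.0086] 346
rows 200 233
crossbar rear edge row expected if home [343.31 206.55] 3mm off [343.38 207.61] handle end home [345.09 233.49] [344.54 234.69]
337 [(199, [74, 112, 84]), (200, [34, 80, 70]), (201, [15, 139, 103]), (202, [14, 159, 122]), (203, [14, 161, 128]), (204, [14, 167, 127]), (205, [15, 164, 126]), (206, [15, 170, 111]), (207, [16, 131, 101]), (208, [16, 53, 110]), (209, [13, 18, 125]), (210, [15, 8, 127]), (211, [10, 6, 128])]
350 [(199, [45, 71, 79]), (200, [16, 134, 97]), (201, [14, 158, 121]), (202, [14, 159, 128]), (203, [14, 158, 129]), (204, [15, 164, 126]), (205, [16, 173, 122]), (206, [19, 187, 112]), (207, [21, 165, 111]), (208, [21, 140, 122]), (209, [21, 136, 126]), (210, [21, 136, 131]), (211, [21, 146, 138])]
344 [(199, [67, 89, 77]), (200, [19, 113, 79]), (201, [14, 152, 109]), (202, [14, 159, 125]), (203, [14, 163, 127]), (204, [14, 160, 129]), (205, [20, 186, 151]), (206, [24, 252, 180]), (207, [25, 255, 196]), (208, [25, 255, 199]), (209, [25, 255, 200]), (210, [25, 255, 199]), (211, [25, 255, 198])]
[(228, [25, 255, 197]), (229, [25, 255, 196]), (230, [25, 255, 196]), (231, [25, 255, 195]), (232, [25, 255, 186]), (233, [23, 178, 153]), (234, [20, 63, 126]), (235, [20, 6, 125]), (236, [105, 4, 124]), (237, [105, 5, 104])]
```

The relative position fits home: the heel is at -70 to -75 mm in the box frame, 2.5 mm off the middle, and 0.009 rad from square. I hand it in.

```bash
python3 -c "
from h import *
print(sign_off()); st()"
```

```text
the job is handed in; nothing more can be done
None
the job is handed in; nothing more can be done
```

The wedge is in place under the middle of the box's front edge, released, with its heel against the box and the lid level by the camera images; the highest push I read was about 13 N, and the job is handed in, though the hand-in returned no verdict.

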